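# Hang the vent cover on the sloping extraction box

### The job

Hang the loose vent cover on the sloping front of the extraction box: bring both screw heads up through the wide ends of its keyholes until it lies flush on the slope, then pull it down the slope, its bevelled edge pushing in under the sprung roller clip, until it is fully home with the roller riding on its flat face, and let go. The screws can stand anywhere along their short tracks, so feel for them; leave the jars, bottle and beaker where they are.

Things in the scene. Friction and masses are not known exactly. Their poses are not given: they have to be found in the camera images.
- cover: vent cover: loose aluminium plate 110 (x) by 150 (y) by 8 mm thick, about 0.3 kg, at first flat on the table, handle up. Origin: centre of its underside; x points to its upper edge, z out of its front face. Its lower edge (x -45 to -55 mm) is bevelled on top, from 8 down to 2 mm thick.
- handle (a point): centre of the cover's handle, 40 mm over the origin: a bow whose bar is 14 mm thick (along x), 70 mm long (y) and reaches from 25 to 55 mm above the underside, on two posts at y = +30 and -30 mm.
- keyholes (a point): midway between the wide ends of the cover's two keyholes, on the underside, at x = +14 mm. The keyholes lie at y = +50 and -50 mm: each has a wide end 22 mm across with cut corners, and from it a slot 10 mm wide running up to x = +33.5 mm.
- slope: flat sloping front, 200 (x) by 240 mm (y), of the white fixed extraction box, 35 degrees from horizontal, facing the robot's side. Origin: centre of its surface, 105 mm above the table; x up the slope, y left, z straight out of it. The cover's underside is 15 mm off it when resting on the screw heads, 0 mm when they are through.
- tracks (a point): on the slope's surface at its x = +25 mm, y = 0: middle of the screws' range. Two level steel screws at y = +50 and -50 mm stand on a carriage, firm in use but set anywhere from 12 mm below to 12 mm above this point (not reported: see or feel it). Shank 7 mm across, 10 mm long; round head 16 mm across, 5 mm thick, top 15 mm off the surface. From wide end to slot end the cover travels 16 mm.
- clip (a joint): sprung roller clip at the slope's lower middle. Roller 10 mm across, 30 mm wide, 73 mm downslope of the screws; bracket 95 to 109 mm downslope of them, 14 mm high. 0 rad: shut, roller 2.5 mm off the surface; about 0.21 when it rides on the cover's flat face, its top then 18 mm off the surface. Spring 4 to 6 N; pushing the bevel under takes a pull of some 2 to 6 N.
- jar_small: black screw-cap jar 42 mm across, 60 mm high, bystander between the cover and the box; origin: centre of its underside
- jar_mid: black jar 60 mm across, 85 mm high, bystander; origin: centre of its underside
- jar_big: black jar 76 mm across, 100 mm high, bystander; origin: centre of its underside
- wash_bottle: white plastic bottle 60 mm across, 150 mm high, bystander; origin: centre of its underside
- beaker: glass beaker 60 mm across, 80 mm high, bystander; origin: centre of its underside

How it is judged:
On the way:
1. the cover lies flush on the slope, screw heads through the wide ends of the keyholes, clip not yet lifted onto its face (z of cover in the frame of slope between -0.004 and 0.005 m and x of cover in the frame of slope between -0.025 and 0.03 m and y of cover in the frame of slope between -0.01 and 0.01 m and angle between the z axis of cover and the z axis of slope, either way round below 0.1 rad and value of joint clip below 0.15 rad), for 0.05 s.
At the end, for the whole second after the job is handed in: the cover rests flush on the slope (3 mm; 0.06 rad; within 6 mm of its centre line; origin at x -22 to +12 mm), locked under the screw heads so far down that the roller rides on its flat face (clip 0.17 to 0.28 rad); jars, bottle and beaker within 30 mm of where they stood (value of joint clip between 0.17 and 0.28 rad and z of cover in the frame of slope between -0.003 and 0.003 m and x of cover in the frame of slope between -0.022 and 0.012 m and y of cover in the frame of slope between -0.006 and 0.006 m and angle between the z axis of cover and the z axis of slope, either way round below 0.06 rad and angle between the x axis of cover and the x axis of slope, either way round below 0.06 rad and linear speed of cover below 0.02 m/s); the robot touches nothing.
It fails at once if a jar, the bottle or the beaker is moved more than 30 mm (distance of any of jar_small, jar_mid, jar_big, wash_bottle, beaker from where it was at the start of the episode above 0.03 m).
It also fails if it takes over 51 s, if anything falls off the work surface, if the arm or the gripper's body presses on something with over 40 N, if the wrist force passes 120 N, or if a joint passes its speed limit or range.

### The arm

A 6-joint arm with a two-finger parallel gripper is mounted at the origin on the work surface. World frame = base frame: x ahead of the robot, y to its left, z up, the work surface at z = 0. Lengths are in m, angles in rad, forces in N, time in s.
With the tool pointing down it reaches from about 0.25 to 0.775 m from the base axis. Payload 4 kg.
Tool frame: the origin (TCP) lies at the very end of the fingers, on their centre line; the grasp point (between the pads) lies 19 mm behind it (robot.tcp_to_grasp is the distance from the TCP to the grasp point, in m); z points along the fingers, y is the line along which they close (so a half turn about z gives the same grasp; the last joint's range is limited). The gripper opens to 94 mm and grips with 3 to 60 N. Pads are 16 mm wide; open, the fingers measure 119 mm over their backs; the gripper's body (75 mm by 177 mm) begins 78 mm behind the grasp point.
Start: joints at [-1.421, 0.087, 1.371, -0, 1.684, -0.103], TCP at [0.138, -0.533, 0.206] pointing down, gripper open.
Joint ranges: [-3.1, 3.1], [-0.76, 2.03], [0.27, 2.55], [-1.08, 4.22], [0.17, 2.65], [-2.57, 2.57]. Speed limits (rad/s): [2.79, 2.79, 3.14, 3.14, 3.14, 3.14].

### API

Orientations are given as [roll, pitch, yaw] about the fixed x, y, z axes, in that order (R = Rz(yaw) Ry(pitch) Rx(roll)).
In Python, from bench import robot gives the robot as it stands.
- The arm moves only by the shell command python3 nudge.py FILE, which reads ROWS from the file FILE. ROWS is a JSON list of rows, 1 to 20 of them, each an object with the fields aperture (the finger opening in m), xyz (a list: dx, dy, dz in shares of 300 mm (1.0 is 300 mm)), turn (a turn about the tool's z in fractions of the full range, 1 being 2 pi rad); a field left out counts as zero (the opening has to be given); each row shifts and turns the commanded pose from where the row before left it, along the tool's axes as they then stand; what a row does not reach is not made up. A row lasts 1/12 s, in which the tool goes at most 0.0417 m and 0.125 rad, less where a joint would pass 70% of its speed; a pose out of reach is approached as far as the arm can. The fingers move at their own pace and stop on an object; the grip force is fixed at half the most. Time passes only in rows, so rows that do not move let the fingers close. It prints the time, the measured TCP pose, the force, the opening and the grip force at its end. Shift and turn numbers lie between -1 and 1, and a call with a number outside is refused. Input that does not fit is refused with a message, and nothing moves.
- robot.get_obs(): the state, without advancing time (a new reading comes with each control period).
- robot.snapshot(name): name is "scene" or "top"; returns a dict with "color" (384x512x3 uint8, blue, green, red), "fx", "fy", "cx", "cy" (pixels), "k1" (the pictures are not rectified: a ray, as slopes to the right and down, at radius r is drawn at 1 + k1 r^2 times it, then the intrinsics apply), "extrinsics" (4x4, takes a point from world to camera coordinates). Camera axes: x right, y down, z forward; pixel columns grow to the right and rows downward; lengths in m; the calibration is good to about 2 mm. A picture is of the moment at which its call begins. There is no depth.
- robot.close_job(): hands the job in; it is judged then, once.
The state is a dict: "time": time; "joint_positions": joint angles; "qvel": joint speeds; "joint_torque": joint torques, N m; "tool_pos": TCP position; "ee_rot": TCP orientation; "wrist_force": force on the tool from outside, world axes, zero at the start; "wrist_torque": the same for the moment, N m; "width": finger opening in m; "finger_force": force on a finger pad.
Only numpy, scipy, OpenCV 4.12 (cv2) and the standard library are available. Lean on these libraries where they do the work, as an engineer would, in place of code of your own. Each camera call takes 0.05 s, during which the arm holds its last target. There are 200 camera calls.

## Working session

There is one attempt and no reset: what is moved stays moved. The work goes in short steps, Python scripts to look and compute and a shell command to move; the robot and the scene stay as the last step left them, time stands still between calls to the robot, and variables do not carry over. Pictures are saved under pics/ and viewed, at most 10 in all, crops included, and the job is handed in when it is done.

```bash
ls; mkdir -p pics; cat > cam.py <<'E'
import numpy as np, cv2
from bench import robot
def snap(n,f):
    s=robot.snapshot(n); cv2.imwrite(f,s["color"]); np.save(f+".npy",{k:v for k,v in s.items()},allow_pickle=True); return s
def load(f): return np.load(f+".npy",allow_pickle=True).item()
def ray(s,u,v):
    d=np.array([(u-s["cx"])/s["fx"],(v-s["cy"])/s["fy"]]); p=d.copy()
    for _ in range(20): p=d/(1+s["k1"]*(p@p))
    E=np.array(s["extrinsics"]); R=E[:3,:3]; o=-R.T@E[:3,3]; r=R.T@np.array([p[0],p[1],1]); return o,r/np.linalg.norm(r)
def proj(s,P):
    E=np.array(s["extrinsics"]); c=E[:3,:3]@np.array(P)+E[:3,3]; p=c[:2]/c[2]; p=p*(1+s["k1"]*(p@p)); return p*[s["fx"],s["fy"]]+[s["cx"],s["cy"]]
def tri(*obs):
    A=np.zeros((3,3));b=np.zeros(3);L=[]
    for s,u,v in obs:
        o,r=ray(s,u,v);M=np.eye(3)-np.outer(r,r);A+=M;b+=M@o;L.append((M,o))
    P=np.linalg.solve(A,b); return P,[np.linalg.norm(M@(P-o)) for M,o in L]
def atz(s,u,v,z):
    o,r=ray(s,u,v); return o+r*(z-o[2])/r[2]
E
python3 - <<'E'
from cam import *
a=snap("scene","pics/s0.png");b=snap("top","pics/t0.png")
im=np.vstack([cv2.resize(x["color"],None,fx=1,fy=1) for x in (a,b)])
for n,x in(("s",a),("t",b)):
    cv2.imwrite(f"pics/{n}0v.png",cv2.resize(x["color"],(800,600),interpolation=cv2.INTER_CUBIC)); print(ray(x,256,192),x["fx"],x["k1"])
print(robot.get_obs())
E
```

```text
bench.py
nudge.py
pics
(array([1.5592813 , 0.39708184, 1.03446404]), array([-0.70487717, -0.28199837, -0.65086488])) 496.43775535280906 -0.017638171619596528
(array([ 0.23806638, -0.00996324,  1.59689391]), array([ 0.19007605,  0.02621764, -0.98141924])) 430.8136512074786 -0.08633857474472591
{'time': 0.1, 'joint_positions': array([-1.42109069e+00,  8.78954212e-02,  1.37209078e+00, -1.81398547e-05,
        1.68359481e+00, -1.03128358e-01]), 'qvel': array([ 0.00051397, -0.00202697, -0.00168813, -0.00121781, -0.00011329,
       -0.00077357]), 'joint_torque': array([ 1.93194464e-03, -3.41253304e+01, -3.03301656e+01,  7.19885551e-02,
        3.04621970e-02, -9.24843152e-05]), 'tool_pos': array([ 0.1374826 , -0.53203311,  0.20441965]), 'ee_rot': array([-3.13961300e+00, -1.86760234e-04,  2.52831790e-01]), 'wrist_force': array([ 0.3031976 ,  0.36499996, -0.3798122 ]), 'wrist_torque': array([-0.03255972, -0.03916717, -0.00201417]), 'finger_force': 0.0, 'width': 0.0939353530000667}
```

View pics/s0v.png

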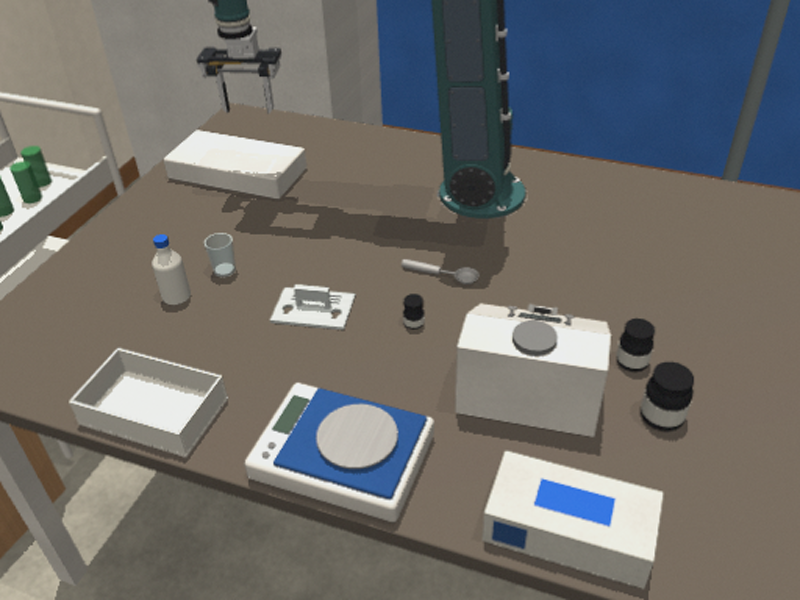

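View pics/t0v.png

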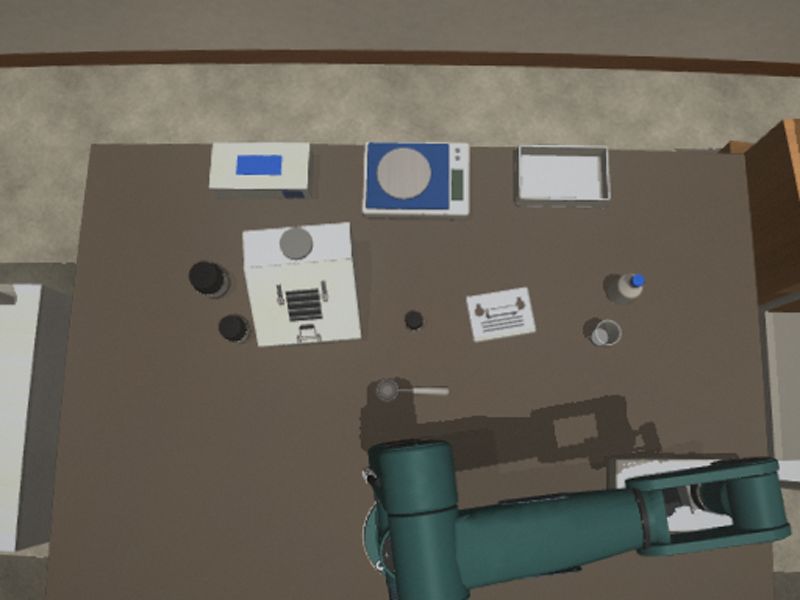

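```bash
python3 - <<'E'
from cam import *
a=load("pics/s0.png")["color"];b=load("pics/t0.png")["color"]
def c(im,u,v,w,h,k): return cv2.resize(im[v:v+h,u:u+w],None,fx=k,fy=k,interpolation=cv2.INTER_CUBIC)
cv2.imwrite("pics/c1.png",np.vstack([c(a,165,170,80,60,10)[:300+300],])[:600])
# cover: scene crop (u0 168,v0 175) and top crop (u0 293,v0 180), 8x
cv2.imwrite("pics/cov.png",np.hstack([c(a,168,172,64,48,6),c(b,293,178,60,48,6)]))
cv2.imwrite("pics/box.png",np.vstack([c(a,285,190,115,50,6)[:, :690],c(b,150,150,115,75,6*1)[:300]]))
cv2.imwrite("pics/boxt.png",c(b,150,138,90,86,6.9))
E
```

```text
(no output)
```

View pics/cov.png

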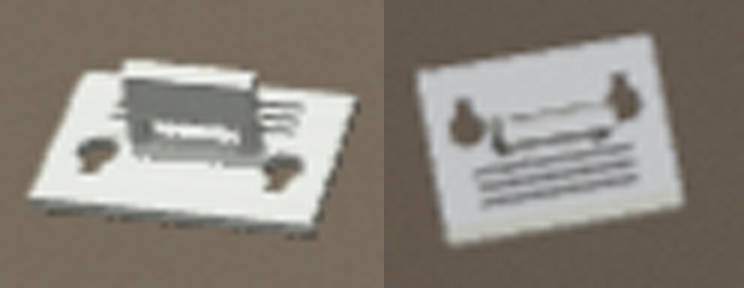

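View pics/boxt.png

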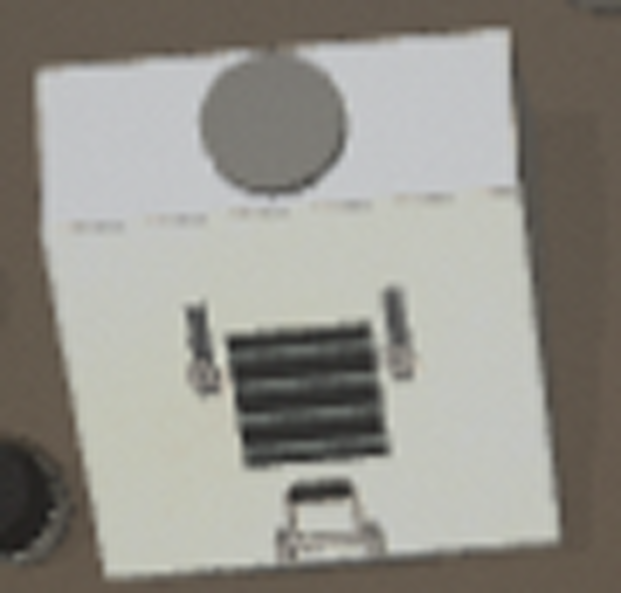

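View pics/box.png

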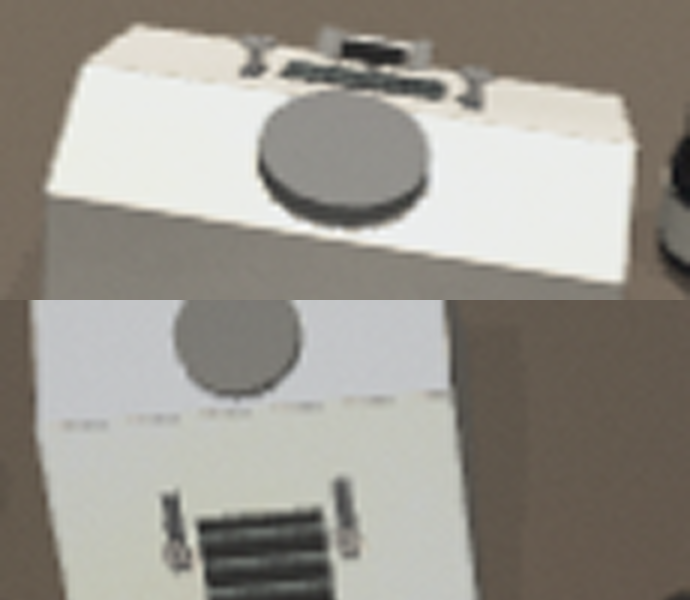

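```bash
cat > fit.py <<'E'
from cam import *
from scipy.optimize import least_squares
from scipy.spatial.transform import Rotation as R
a=load("pics/s0.png");b=load("pics/t0.png")
def px(u0,v0,k): return lambda x,y:(u0+(x+.5)/k-.5,v0+(y+.5)/k-.5)
ct=px(293-64,178,6);cs=px(168,172,6);bt=px(150,138,6.9);bs=px(285,190,6)
def fit(obs,pitch,x0,free=()):
    def f(p): return np.ravel([proj(s,p[:3]+R.from_euler('ZY',[p[3],pitch]).apply(np.array(P)))-uv for s,uv,P in obs])
    r=least_squares(f,x0,loss='soft_l1'); print(np.round(r.x,4),np.round(r.fun.reshape(-1,2),1).tolist()); return r.x
m=.001
cov=fit([(b,ct(416,72),(.055,.075,.008)),(b,ct(652,36),(.055,-.075,.008)),(b,ct(683,206),(-.055,-.075,.002)),(b,ct(447,243),(-.055,.075,.002)),
 (a,cs(28,198),(.055,-.075,.008)),(a,cs(313,225),(.055,.075,.008)),(a,cs(357,97),(-.055,.075,.002)),(a,cs(85,72),(-.055,-.075,.002)),
 (a,cs(125,80),(.007,-.035,.055)),(a,cs(256,98),(.007,.035,.055))],0,[.5,-.2,0,0])
T=-np.deg2rad(35)
sl=fit([(b,bt(45,238),(.1,.12,0)),(b,bt(521,188),(.1,-.12,0)),(b,bt(105,578),(-.1,.12,0)),(b,bt(560,542),(-.1,-.12,0)),
 (a,bs(88,67),(.1,-.12,0)),(a,bs(635,140),(.1,.12,0)),(a,bs(138,27),(-.1,-.12,0)),(a,bs(622,97),(-.1,.12,0))],T,[.55,.2,.1,0])
Rs=R.from_euler('ZY',[sl[3],T])
for n,y in (("L",.05),("R",-.05)):
    for x in (.013,.025,.037): print(n,x,"head centre crop top",(proj(b,sl[:3]+Rs.apply([x,y,.015]))-[150,138])*6.9,"scene",(proj(a,sl[:3]+Rs.apply([x,y,.015]))-[285,190])*6)
for u,v in((205,380),(402,365)):
    o,r=ray(b,*bt(u,v)); n=Rs.apply([0,0,1]); c=sl[:3]+n*.015; P=o+r*((c-o)@n)/(r@n); print("head slope",Rs.inv().apply(P-sl[:3]))
np.save("fit.npy",np.array([cov,sl]))
E
python3 fit.py; python3 - <<'E'
from cam import *
b=load("pics/t0.png")
for u,v,h in((414,320,.06),(233,328,.085),(208,278,.1)): print(atz(b,u*.64,v*.64,h))
E
```

```text
[ 0.5176 -0.2093 -0.0018  0.1834] [[0.1, 0.1], [-0.2, -0.4], [0.0, -0.1], [0.1, 0.4], [0.4, 0.3], [-0.1, 0.4], [0.4, 0.2], [1.1, 0.3], [-0.9, -0.3], [-0.9, -1.3]]
[0.5154 0.2483 0.1028 0.1051] [[-0.3, -1.1], [-0.2, 0.1], [0.6, 0.7], [0.3, 0.3], [-0.6, -0.1], [0.9, 1.2], [0.0, -0.2], [-0.1, -0.4]]
L 0.013 head centre crop top [200.96259801 385.58334088] scene [477.93212628  65.28733244]
L 0.025 head centre crop top [197.32137426 364.00547907] scene [477.76038192  68.02313605]
L 0.037 head centre crop top [193.66209756 342.28737749] scene [477.58562081  70.80668676]
R 0.013 head centre crop top [397.07141132 368.65934127] scene [260.19800077  34.30085072]
R 0.025 head centre crop top [394.06169191 347.00318956] scene [258.17114318  36.73399232]
R 0.037 head centre crop top [391.0360624  325.20603448] scene [256.10939627  39.2089959 ]
head slope [0.01763502 0.04872821 0.015     ]
head slope [ 0.01653363 -0.05145592  0.015     ]
[ 0.48918874 -0.00231895  0.06      ]
[0.45894863 0.41103507 0.085     ]
[0.57176018 0.47319137 0.1       ]
```

Careful with the scale: shifts go in shares of 300 mm and turns go in shares of 2 pi rad. That gives: 0.033 m / 0.3 = 0.11, 0.02 m / 0.3 = 0.0667, 0.0694 rad / 6.2832 = 0.011.

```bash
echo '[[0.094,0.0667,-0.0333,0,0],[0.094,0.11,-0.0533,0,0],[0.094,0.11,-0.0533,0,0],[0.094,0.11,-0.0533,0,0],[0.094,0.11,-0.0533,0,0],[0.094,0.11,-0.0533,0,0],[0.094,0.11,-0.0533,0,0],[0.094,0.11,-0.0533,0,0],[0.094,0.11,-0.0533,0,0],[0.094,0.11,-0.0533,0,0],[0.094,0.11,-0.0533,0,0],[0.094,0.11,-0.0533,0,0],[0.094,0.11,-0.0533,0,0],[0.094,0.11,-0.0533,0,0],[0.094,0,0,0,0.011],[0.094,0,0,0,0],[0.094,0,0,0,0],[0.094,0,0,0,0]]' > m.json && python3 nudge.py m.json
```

```text
refused: ROWS must be a list of objects, one for each row. Nothing was moved.
```

Nothing moved. I misread the format; it is a list of objects, one for each row. Resending.

```bash
echo '[{"aperture":0.094,"xyz":[0.0667,-0.0333,0]},{"aperture":0.094,"xyz":[0.11,-0.0533,0]},{"aperture":0.094,"xyz":[0.11,-0.0533,0]},{"aperture":0.094,"xyz":[0.11,-0.0533,0]},{"aperture":0.094,"xyz":[0.11,-0.0533,0]},{"aperture":0.094,"xyz":[0.11,-0.0533,0]},{"aperture":0.094,"xyz":[0.11,-0.0533,0]},{"aperture":0.094,"xyz":[0.11,-0.0533,0]},{"aperture":0.094,"xyz":[0.11,-0.0533,0]},{"aperture":0.094,"xyz":[0.11,-0.0533,0]},{"aperture":0.094,"xyz":[0.11,-0.0533,0]},{"aperture":0.094,"xyz":[0.11,-0.0533,0]},{"aperture":0.094,"xyz":[0.11,-0.0533,0]},{"aperture":0.094,"xyz":[0.11,-0.0533,0]},{"aperture":0.094,"turn":0.011},{"aperture":0.094},{"aperture":0.094},{"aperture":0.094}]' > m.json && python3 nudge.py m.json; cat > st.py <<'E'
from cam import *
import sys
# st.py x y z yaw : tool-axis offset to the target
o=robot.get_obs();p=o["tool_pos"];w=o["ee_rot"][2];t=np.array([float(x) for x in sys.argv[1:4]])-p
print("t",o["time"],"pos",p.round(4),"rot",o["ee_rot"].round(4),"F",o["wrist_force"].round(1),"w",round(o["width"],4),"ff",round(o["finger_force"],1))
print("tool d",round(t[0]*np.cos(w)+t[1]*np.sin(w),4),round(t[0]*np.sin(w)-t[1]*np.cos(w),4),round(-t[2],4),"turn",round(w-float(sys.argv[4]),4))
E
python3 st.py .5176 -.2093 .023 .1834
```

```text
time: 1.6
tool_pos: [0.5171, -0.2097, 0.2052]
ee_rot: [-3.142, 0.001, 0.184]
wrist_force: [-0.2, 0.6, 0.0]
width: 0.0942
finger_force: 0.0
t 1.6 pos [ 0.5171 -0.2097  0.2052] rot [-3.1415e+00  7.0000e-04  1.8360e-01] F [-0.2  0.6  0. ] w 0.0942 ff 0.0
tool d 0.0005 -0.0003 0.1822 turn 0.0002
```

To row units: 0.03 m / 0.3 = 0.1, 0.02 m / 0.3 = 0.0667.

```bash
echo '[{"aperture":0.094,"xyz":[0,0,0.1]},{"aperture":0.094,"xyz":[0,0,0.1]},{"aperture":0.094,"xyz":[0,0,0.1]},{"aperture":0.094,"xyz":[0,0,0.1]},{"aperture":0.094,"xyz":[0,0,0.1]},{"aperture":0.094,"xyz":[0,0,0.0667]},{"aperture":0.094,"xyz":[0,0,0.04]},{"aperture":0.094},{"aperture":0.094},{"aperture":0.06},{"aperture":0.06},{"aperture":0.06},{"aperture":0.06},{"aperture":0.06},{"aperture":0.06},{"aperture":0.06},{"aperture":0.06}]' > m.json && python3 nudge.py m.json; python3 st.py .5176 -.2093 .023 .1834
```

```text
time: 3.02
tool_pos: [0.5185, -0.209, 0.0248]
ee_rot: [3.141, -0.002, 0.184]
wrist_force: [-0.9, 1.5, 5.2]
width: 0.0699
finger_force: 30.0
t 3.0167 pos [ 0.5185 -0.209   0.0248] rot [ 3.1411e+00 -1.8000e-03  1.8370e-01] F [-0.9  1.5  5.2] w 0.0699 ff 30.0
tool d -0.001 0.0001 0.0018 turn 0.0003
```

To row units: -0.04 m / 0.3 = -0.1333, -0.03 m / 0.3 = -0.1.

```bash
echo '[{"aperture":0.06,"xyz":[0,0,-0.0333]},{"aperture":0.06,"xyz":[0,0,-0.0667]},{"aperture":0.06,"xyz":[0,0,-0.1]},{"aperture":0.06,"xyz":[0,0,-0.1333]},{"aperture":0.06,"xyz":[0,0,-0.1333]},{"aperture":0.06,"xyz":[0,0,-0.1333]},{"aperture":0.06,"xyz":[0,0,-0.1]},{"aperture":0.06,"xyz":[0,0,-0.0667]},{"aperture":0.06},{"aperture":0.06},{"aperture":0.06}]' > m.json && python3 nudge.py m.json; python3 - <<'E'
from cam import *
from scipy.spatial.transform import Rotation as R
cov,sl=np.load("fit.npy");Rs=R.from_euler('ZY',[sl[3],-np.deg2rad(35)])
s=sl[:3]+[0,0,.002]
# keyhole on screw at slope x=.0165, cover origin x=.0165-.014; handle pivot ~43mm off underside
for h in (0,.015): print(h,"TCP target",s+Rs.apply([.0025,0,.042+h])-[0,0,.019])
E
python3 st.py .49 .245 .25 .1051
```

```text
time: 3.93
tool_pos: [0.5168, -0.2088, 0.2506]
ee_rot: [-3.139, 0.004, 0.183]
wrist_force: [0.0, 0.6, -4.3]
width: 0.07
finger_force: 30.0
0 TCP target [0.49346403 0.24599719 0.12158929]
0.015 TCP target [0.48490784 0.24509486 0.13387657]
t 3.9333 pos [ 0.5168 -0.2088  0.2506] rot [-3.139   0.0039  0.1833] F [ 0.   0.6 -4.3] w 0.07 ff 30.0
tool d 0.0564 -0.4511 0.0006 turn 0.0782
```

```bash
cat > rim.py <<'E'
from fit import *
P,e=tri((b,*bt(272,192)),(a,*bs(345,91)));print("rim",P,e)
lip=sl[:3]+[0,0,.002]+Rs.apply([.1,0,0]);print("lip",lip,"rim in slope",Rs.inv().apply(P-sl[:3]-[0,0,.002]))
P[2]+=.001;u=np.array([np.cos(sl[3]),np.sin(sl[3])])
th=np.deg2rad(35);h=.0438
c0=sl[:2]; k=(P[:2]-c0)@u
for D,H in((.045,h+.025),(.045,h),(.045,(h-.045*np.sin(th))/np.cos(th))): print("TCP",c0+u*(k-D),P[2]+H-.019)
E
python3 rim.py | tail -5
```

```text
rim [0.60301151 0.25546337 0.17398711] [np.float64(0.0037260356265568163), np.float64(0.0037260356265567413)]
lip [0.59684825 0.25690004 0.1621086 ] rim in slope [ 0.11171061 -0.00207514  0.00630112]
TCP [0.55804205 0.25280756] 0.22478710661075058
TCP [0.55804205 0.25280756] 0.19978710661075058
TCP [0.55804205 0.25280756] 0.1779476943790654
```

To row units: -0.035 m / 0.3 = -0.1167, -0.015 m / 0.3 = -0.05, 0.0391 rad / 6.2832 = 0.0062.

```bash
echo '[{"aperture":0.06,"xyz":[0,-0.05,0]},{"aperture":0.06,"xyz":[0.0133,-0.1167,0]},{"aperture":0.06,"xyz":[0.0133,-0.1167,0]},{"aperture":0.06,"xyz":[0.0133,-0.1167,0]},{"aperture":0.06,"xyz":[0.0133,-0.1167,0]},{"aperture":0.06,"xyz":[0.0133,-0.1167,0]},{"aperture":0.06,"xyz":[0.0133,-0.1167,0]},{"aperture":0.06,"xyz":[0.0133,-0.1167,0]},{"aperture":0.06,"xyz":[0.0133,-0.1167,0]},{"aperture":0.06,"xyz":[0.0133,-0.1167,0]},{"aperture":0.06,"xyz":[0.0133,-0.1167,0]},{"aperture":0.06,"xyz":[0.0133,-0.1167,0]},{"aperture":0.06,"xyz":[0.0133,-0.1167,0]},{"aperture":0.06,"xyz":[0.0133,-0.05,0]},{"aperture":0.06,"turn":0.0062},{"aperture":0.06,"turn":0.0062},{"aperture":0.06},{"aperture":0.06}]' > m.json && python3 nudge.py m.json; python3 st.py .49 .245 .25 .1051
```

```text
time: 5.43
tool_pos: [0.4855, 0.243, 0.2512]
ee_rot: [3.141, 0.004, 0.107]
wrist_force: [1.0, 0.6, -2.8]
width: 0.0697
finger_force: 30.0
t 5.4333 pos [0.4855 0.243  0.2512] rot [3.1406 0.0041 0.1069] F [ 1.   0.6 -2.8] w 0.0697 ff 30.0
tool d 0.0047 -0.0016 0.0012 turn 0.0018
```

To row units: 0.03 m / 0.3 = 0.1, -0.002 m / 0.3 = -0.0067, 0.002 rad / 6.2832 = 0.0003.

```bash
echo '[{"aperture":0.06,"xyz":[0.0667,0,0]},{"aperture":0.06,"xyz":[0.1,0,0],"turn":0.0003},{"aperture":0.06,"xyz":[0.0767,-0.0067,0]},{"aperture":0.06,"xyz":[0,0,0.05]},{"aperture":0.06,"xyz":[0,0,0.05]},{"aperture":0.06,"xyz":[0,0,0.0333]},{"aperture":0.06,"xyz":[0,0,0.0167]},{"aperture":0.06,"xyz":[0,0,0.0133]},{"aperture":0.06,"xyz":[0,0,0.0133]},{"aperture":0.06,"xyz":[0,0,0.0133]},{"aperture":0.06,"xyz":[0,0,0.0133]},{"aperture":0.06,"xyz":[0,0,0.01]},{"aperture":0.06,"xyz":[0,0,0.01]},{"aperture":0.06,"xyz":[0,0,0.01]},{"aperture":0.06,"xyz":[0,0,0.0067]},{"aperture":0.06},{"aperture":0.06}]' > m.json && python3 nudge.py m.json; python3 st.py .558 .2528 .178 .1051
python3 - <<'E'
from cam import *
a=snap("scene","pics/s1.png");b=snap("top","pics/t1.png")
c=lambda im,u,v,w,h,k:cv2.resize(im[v:v+h,u:u+w],None,fx=k,fy=k,interpolation=cv2.INTER_CUBIC)
cv2.imwrite("pics/v1.png",np.hstack([c(a["color"],275,120,130,130,3),c(b["color"],140,100,130,130,3)]))
E
```

```text
time: 6.85
tool_pos: [0.5581, 0.2527, 0.1858]
ee_rot: [-3.14, -0.002, 0.104]
wrist_force: [-7.3, -1.8, 6.1]
width: 0.0697
finger_force: 30.0
t 6.85 pos [0.5581 0.2527 0.1858] rot [-3.1405e+00 -1.7000e-03  1.0400e-01] F [-7.3 -1.8  6.1] w 0.0697 ff 30.0
tool d -0.0001 -0.0001 0.0078 turn -0.0011
```

View pics/v1.png

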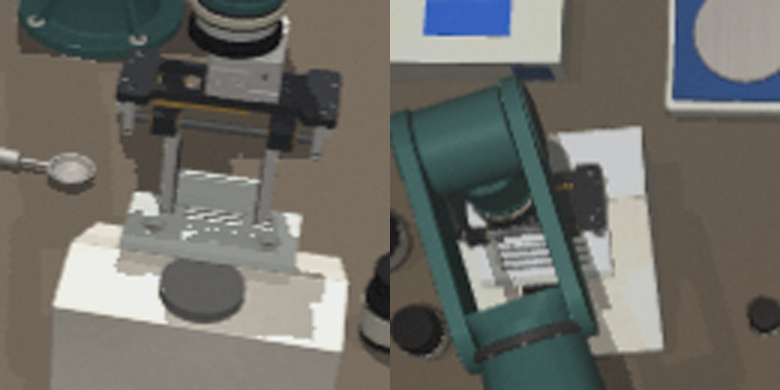

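To row units: 0.004 m / 0.3 = 0.0133.

```bash
echo '[{"aperture":0.06,"xyz":[0,0,0.0133]},{"aperture":0.06,"xyz":[0,0,0.0133]},{"aperture":0.06,"xyz":[0,0,0.0133]},{"aperture":0.06},{"aperture":0.06},{"aperture":0.06}]' > m.json && python3 nudge.py m.json; python3 st.py .558 .2528 .177 .1051
```

```text
time: 7.45
tool_pos: [0.5585, 0.2527, 0.171]
ee_rot: [-3.141, 0.0, 0.104]
wrist_force: [-5.5, -0.8, 3.2]
width: 0.0695
finger_force: 30.0
t 7.45 pos [0.5585 0.2527 0.171 ] rot [-3.1409e+00  1.0000e-04  1.0370e-01] F [-5.5 -0.8  3.2] w 0.0695 ff 30.0
tool d -0.0005 -0.0002 -0.006 turn -0.0014
```

To row units: -0.03 m / 0.3 = -0.1, -0.02 m / 0.3 = -0.0667.

```bash
echo '[{"aperture":0.06,"xyz":[0,0,-0.0333]},{"aperture":0.06,"xyz":[0,0,-0.1]},{"aperture":0.06,"xyz":[0,0,-0.1]},{"aperture":0.06,"xyz":[0,0,-0.0667]},{"aperture":0.06},{"aperture":0.06}]' > m.json && python3 nudge.py m.json; python3 st.py .558 .2528 .177 .1051
python3 - <<'E'
from cam import *
a=snap("scene","pics/s2.png");b=snap("top","pics/t2.png")
c=lambda im,u,v,w,h,k:cv2.resize(im[v:v+h,u:u+w],None,fx=k,fy=k,interpolation=cv2.INTER_CUBIC)
cv2.imwrite("pics/v2.png",np.hstack([c(a["color"],290,120,80,100,5),c(b["color"],155,130,80,100,5)]))
E
```

```text
time: 7.95
tool_pos: [0.5605, 0.2526, 0.2611]
ee_rot: [-3.141, -0.005, 0.103]
wrist_force: [-0.3, -0.5, -3.8]
width: 0.0696
finger_force: 30.0
t 7.95 pos [0.5605 0.2526 0.2611] rot [-3.1409 -0.0048  0.103 ] F [-0.3 -0.5 -3.8] w 0.0696 ff 30.0
tool d -0.0024 -0.0005 0.0841 turn -0.0021
```

View pics/v2.png

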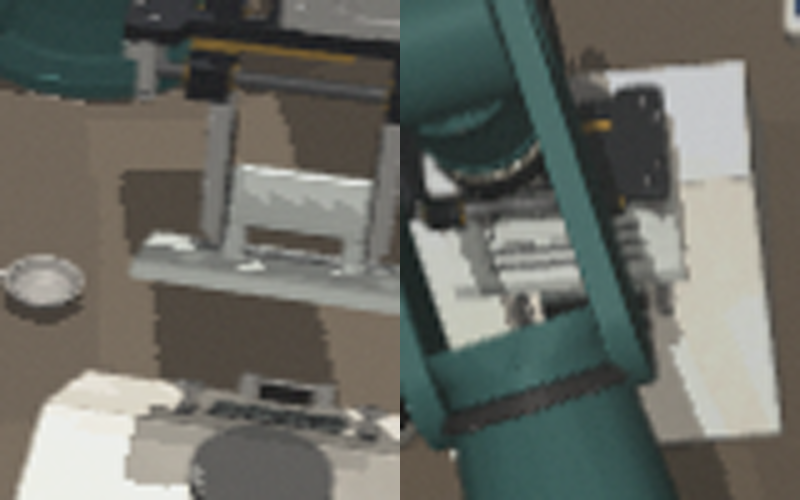

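```bash
cat > pred.py <<'E'
from cam import *
from scipy.spatial.transform import Rotation as R
a=load("pics/s2.png");b=load("pics/t2.png")
p=np.array([.5605,.2526,.2611+.019])
for th in (28,32,36,40,44,48):
    r=R.from_euler('ZY',[.1045,-np.deg2rad(th)]);f=lambda s,P,o:((proj(s,p+r.apply(np.array(P)-[0,0,.0438]))-o+.5)*5-.5).round(0)
    print(th,[f(a,P,[290,120]).tolist() for P in((.055,-.075,.008),(.055,-.075,0),(-.055,-.075,.002),(.007,-.035,.055),(-.007,-.035,.055),(.007,-.035,.025))],f(b,(-.055,-.075,.002),[155,130])+[400,0],f(b,(.055,-.075,.008),[155,130])+[400,0])
E
python3 pred.py
```

```text
28 [[131.0, 281.0], [129.0, 297.0], [154.0, 256.0], [233.0, 183.0], [235.0, 179.0], [225.0, 242.0]] [683. 257.] [663.  94.]
32 [[131.0, 274.0], [129.0, 290.0], [152.0, 264.0], [233.0, 182.0], [235.0, 180.0], [225.0, 242.0]] [683. 251.] [662.  92.]
36 [[132.0, 267.0], [129.0, 283.0], [151.0, 271.0], [234.0, 181.0], [235.0, 181.0], [225.0, 241.0]] [683. 245.] [661.  90.]
40 [[132.0, 259.0], [130.0, 275.0], [150.0, 279.0], [234.0, 180.0], [235.0, 182.0], [225.0, 240.0]] [682. 238.] [660.  88.]
44 [[133.0, 251.0], [131.0, 267.0], [148.0, 286.0], [234.0, 179.0], [235.0, 183.0], [225.0, 238.0]] [682. 232.] [659.  87.]
48 [[134.0, 242.0], [131.0, 258.0], [147.0, 292.0], [234.0, 179.0], [235.0, 184.0], [225.0, 237.0]] [682. 225.] [658.  87.]
```

```bash
cat >> pred.py <<'E'
from scipy.optimize import least_squares
obs=[(a,(290,120),(133,262),(.055,-.075,.008)),(a,(290,120),(133,278),(.055,-.075,0)),(a,(290,120),(148,233),(-.055,-.075,.002)),(a,(290,120),(240,165),(-.007,-.035,.055)),(b,(155,130),(283,280),(-.055,-.075,.002))]
def f(q):
    r=R.from_euler('ZY',[q[4],-q[0]])
    return np.ravel([proj(s,p+[0,q[3],0]+r.apply(np.array(P)-[q[1],0,q[2]]))-(np.array(o)+(np.array(uv)+.5)/5-.5) for s,o,uv,P in obs])
q=least_squares(f,[.5,0,.0438,0,.1]);print(np.rad2deg(q.x[0]),q.x[1:],q.fun.round(1))
c=lambda im,u,v,w,h,k:cv2.resize(im[v:v+h,u:u+w],None,fx=k,fy=k,interpolation=cv2.INTER_CUBIC)
cv2.imwrite("pics/v3.png",np.hstack([c(a["color"],310,130,75,60,9)[:,:],])[:600,:800])
E
python3 pred.py|tail -1
```

```text
27.009361094231668 [ 0.01291364  0.036108   -0.0013247   0.11341977] [ 0.2  0.2 -0.2  0.2  1.5  0.6 -0.8 -1.   0.7 -0.2]
```

View pics/v3.png

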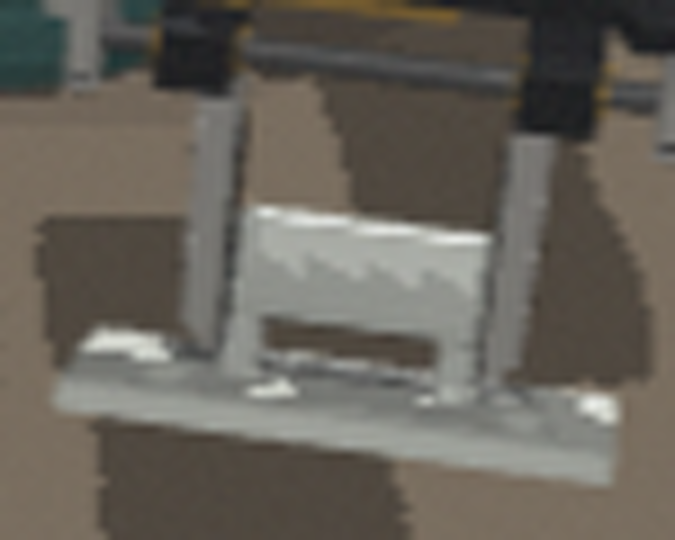

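```bash
cat > tgt.py <<'E'
from cam import *
import sys
from scipy.spatial.transform import Rotation as R
# tgt.py slope_x slope_z theta px pz -> TCP
cov,sl=np.load("fit.npy");s=sl[:3]+[0,0,.002];Rs=R.from_euler('ZY',[sl[3],-np.deg2rad(35)])
x,z,th,px,pz=map(float,sys.argv[1:6])
O=s+Rs.apply([x,-.001,z]);t=O+R.from_euler('ZY',[sl[3],-np.deg2rad(th)]).apply([px,0,pz])-[0,0,.019]
print(t.round(4))
sys.argv=["st"]+[str(v) for v in t]+[".1051"];exec(open("st.py").read())
E
python3 tgt.py .0055 .045 27 .0129 .0361; python3 tgt.py .0055 .015 27 .0129 .0361;python3 tgt.py .0025 .0 35 .0129 .0361
```

```text
[0.4894 0.2446 0.1638]
t 8.05 pos [0.5589 0.2521 0.2572] rot [3.1407e+00 2.8000e-03 1.0300e-01] F [-0.4 -1.  -3.9] w 0.0697 ff 30.0
tool d -0.0698 0.0004 0.0934 turn -0.0021
[0.5065 0.2464 0.1392]
t 8.05 pos [0.5589 0.2521 0.2572] rot [3.1407e+00 2.8000e-03 1.0300e-01] F [-0.4 -1.  -3.9] w 0.0697 ff 30.0
tool d -0.0526 0.0003 0.118 turn -0.0021
[0.5074 0.2465 0.1242]
t 8.05 pos [0.5589 0.2521 0.2572] rot [3.1407e+00 2.8000e-03 1.0300e-01] F [-0.4 -1.  -3.9] w 0.0697 ff 30.0
tool d -0.0517 0.0003 0.1331 turn -0.0021
```

To row units: -0.03 m / 0.3 = -0.1, 0.025 m / 0.3 = 0.0833, -0.002 rad / 6.2832 = -0.0003.

```bash
echo '[{"aperture":0.06,"xyz":[-0.0667,0,0],"turn":-0.0003},{"aperture":0.06,"xyz":[-0.1,0,0]},{"aperture":0.06,"xyz":[-0.0667,0,0.0333]},{"aperture":0.06,"xyz":[0,0,0.0833]},{"aperture":0.06,"xyz":[0,0,0.0833]},{"aperture":0.06,"xyz":[0,0,0.0667]},{"aperture":0.06,"xyz":[0,0,0.0333]},{"aperture":0.06,"xyz":[0,0,0.01]},{"aperture":0.06},{"aperture":0.06},{"aperture":0.06}]' > m.json && python3 nudge.py m.json; python3 tgt.py .0055 .015 27 .0129 .0361
python3 - <<'E'
from cam import *
a=snap("scene","pics/s4.png");b=snap("top","pics/t4.png")
c=lambda im,u,v,w,h,k:cv2.resize(im[v:v+h,u:u+w],None,fx=k,fy=k,interpolation=cv2.INTER_CUBIC)
cv2.imwrite("pics/v4.png",np.hstack([c(a["color"],285,140,80,100,5),c(b["color"],155,130,80,100,5)]))
E
```

```text
time: 8.97
tool_pos: [0.4906, 0.2454, 0.168]
ee_rot: [-3.141, -0.003, 0.105]
wrist_force: [0.6, -1.6, -3.5]
width: 0.0696
finger_force: 30.0
[0.5065 0.2464 0.1392]
t 8.9667 pos [0.4906 0.2454 0.168 ] rot [-3.1409e+00 -2.8000e-03  1.0510e-01] F [ 0.6 -1.6 -3.5] w 0.0696 ff 30.0
tool d 0.016 0.0007 0.0288 turn 0.0
```

View pics/v4.png

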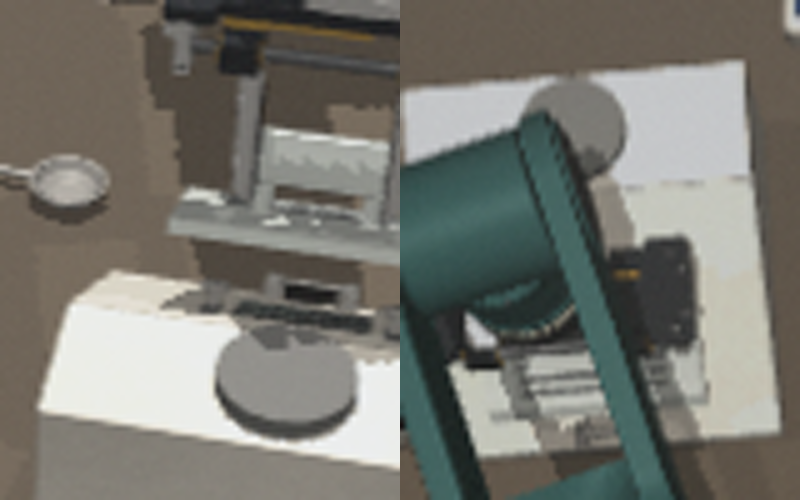

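```bash
sed -e '/^for th/,/^    print/d' -e '/^c=lam/,$d' -e 's/s2.png/s4.png/;s/t2.png/t4.png/;s/\.5605,\.2526,\.2611/.4906,.2454,.168/' -e '/^obs=/c obs=[(a,(285,140),(170,221),(.055,-.075,.008)),(a,(285,140),(168,236),(.055,-.075,0)),(a,(285,140),(197,190),(-.055,-.075,.002)),(a,(285,140),(272,128),(-.007,-.035,.055)),(b,(155,130),(307,400),(-.055,-.075,.002))]' pred.py > pred4.py; python3 pred4.py
```

```text
26.4260476484128 [0.00559831 0.03689034 0.00084794 0.07345508] [ 0.   0.1  0.  -0.  -0.2  0.2 -0.5 -0.3 -0.8  0.2]
```

```bash
for a in ".012 .015 27" ".012 .012 33" ".0025 0 35"; do python3 tgt.py $a .008 .0365; done
```

```text
[0.5073 0.2465 0.1411]
t 9.0667 pos [0.4905 0.2454 0.168 ] rot [-3.141e+00 -2.800e-03  1.052e-01] F [ 0.6  0.3 -3.3] w 0.0692 ff 30.0
tool d 0.0168 0.0007 0.027 turn 0.0001
[0.5053 0.2462 0.1374]
t 9.0667 pos [0.4905 0.2454 0.168 ] rot [-3.141e+00 -2.800e-03  1.052e-01] F [ 0.6  0.3 -3.3] w 0.0692 ff 30.0
tool d 0.0148 0.0007 0.0306 turn 0.0001
[0.5032 0.246  0.1217]
t 9.0667 pos [0.4905 0.2454 0.168 ] rot [-3.141e+00 -2.800e-03  1.052e-01] F [ 0.6  0.3 -3.3] w 0.0692 ff 30.0
tool d 0.0127 0.0007 0.0464 turn 0.0001
```

Approach slightly upslope, and descend until touch.

Careful with the scale: shifts go in shares of 300 mm and turns go in shares of 2 pi rad. That gives: 0.008 m / 0.3 = 0.0267, 0.006 m / 0.3 = 0.02.

```bash
echo '[{"aperture":0.06,"xyz":[0.0167,0,0.0167]},{"aperture":0.06,"xyz":[0.02,0.0017,0.0267]},{"aperture":0.06,"xyz":[0.0167,0,0.0167]},{"aperture":0.06,"xyz":[0,0,0.0133]},{"aperture":0.06,"xyz":[0,0,0.01]},{"aperture":0.06,"xyz":[0,0,0.01]},{"aperture":0.06},{"aperture":0.06}]' > m.json && python3 nudge.py m.json; python3 st.py .5053 .2462 .1374 .1051; echo '[{"aperture":0.06,"xyz":[0,0,0.01]},{"aperture":0.06,"xyz":[0,0,0.01]},{"aperture":0.06,"xyz":[0,0,0.0067]},{"aperture":0.06}]' > m.json && python3 nudge.py m.json; python3 st.py .5053 .2462 .1374 .1051
```

```text
time: 9.73
tool_pos: [0.5053, 0.2462, 0.1382]
ee_rot: [3.141, 0.0, 0.105]
wrist_force: [-0.0, -0.8, -4.1]
width: 0.0696
finger_force: 30.0
t 9.7333 pos [0.5053 0.2462 0.1382] rot [3.1414e+00 5.0000e-04 1.0530e-01] F [-0.  -0.8 -4.1] w 0.0696 ff 30.0
tool d -0.0 0.0 0.0008 turn 0.0002
time: 10.07
tool_pos: [0.5058, 0.2466, 0.1304]
ee_rot: [-3.141, -0.001, 0.105]
wrist_force: [1.5, 1.1, -2.8]
width: 0.0697
finger_force: 30.0
t 10.0667 pos [0.5058 0.2466 0.1304] rot [-3.1409e+00 -1.0000e-03  1.0540e-01] F [ 1.5  1.1 -2.8] w 0.0697 ff 30.0
tool d -0.0006 0.0004 -0.007 turn 0.0003
```

To row units: 0.003 m / 0.3 = 0.01.

```bash
for i in 1; do echo '[{"aperture":0.06,"xyz":[0,0,0.01]},{"aperture":0.06},{"aperture":0.06}]' > m.json && python3 nudge.py m.json; done; echo '[{"aperture":0.06,"xyz":[0,0,0.01]},{"aperture":0.06},{"aperture":0.06}]' > m.json && python3 nudge.py m.json; echo '[{"aperture":0.06,"xyz":[0,0,0.01]},{"aperture":0.06},{"aperture":0.06}]' > m.json && python3 nudge.py m.json
```

```text
time: 10.32
tool_pos: [0.5064, 0.2469, 0.1283]
ee_rot: [-3.14, -0.003, 0.105]
wrist_force: [2.4, 1.8, -0.6]
width: 0.0693
finger_force: 30.0
time: 10.57
tool_pos: [0.5065, 0.2469, 0.128]
ee_rot: [-3.14, -0.004, 0.105]
wrist_force: [-1.0, 1.8, 9.5]
width: 0.0698
finger_force: 30.0
time: 10.82
tool_pos: [0.5065, 0.247, 0.1279]
ee_rot: [-3.14, -0.006, 0.106]
wrist_force: [-4.5, 0.4, 17.9]
width: 0.0694
finger_force: 30.0
```

To row units: -0.003 m / 0.3 = -0.01.

```bash
echo '[{"aperture":0.06,"xyz":[0,0,-0.01]},{"aperture":0.06},{"aperture":0.06}]' > m.json && python3 nudge.py m.json;echo '[{"aperture":0.06,"xyz":[-0.0083,0,0.0057]},{"aperture":0.06},{"aperture":0.06}]' > m.json && python3 nudge.py m.json; echo '[{"aperture":0.06,"xyz":[-0.0083,0,0.0057]},{"aperture":0.06},{"aperture":0.06}]' > m.json && python3 nudge.py m.json
```

```text
time: 11.07
tool_pos: [0.5065, 0.2469, 0.128]
ee_rot: [-3.14, -0.004, 0.105]
wrist_force: [-2.2, 0.3, 10.5]
width: 0.0695
finger_force: 30.0
time: 11.32
tool_pos: [0.5062, 0.2469, 0.1278]
ee_rot: [-3.14, -0.01, 0.105]
wrist_force: [0.6, 2.1, 13.0]
width: 0.0698
finger_force: 30.0
time: 11.57
tool_pos: [0.506, 0.2469, 0.1277]
ee_rot: [-3.139, -0.016, 0.105]
wrist_force: [5.0, 1.6, 14.9]
width: 0.0692
finger_force: 30.0
```

To row units: -0.004 m / 0.3 = -0.0133.

```bash
echo '[{"aperture":0.06,"xyz":[0.0133,0,-0.0133]},{"aperture":0.06},{"aperture":0.06}]' > m.json && python3 nudge.py m.json; python3 - <<'E'
from cam import *
a=snap("scene","pics/s5.png");b=snap("top","pics/t5.png")
c=lambda im,u,v,w,h,k:cv2.resize(im[v:v+h,u:u+w],None,fx=k,fy=k,interpolation=cv2.INTER_CUBIC)
cv2.imwrite("pics/v5.png",np.hstack([c(a["color"],290,170,105,100,4.5),c(b["color"],165,165,65,90,5)]))
E
```

```text
time: 11.82
tool_pos: [0.5063, 0.247, 0.1279]
ee_rot: [-3.14, -0.005, 0.105]
wrist_force: [0.7, 2.7, 10.2]
width: 0.0695
finger_force: 30.0
```

View pics/v5.png

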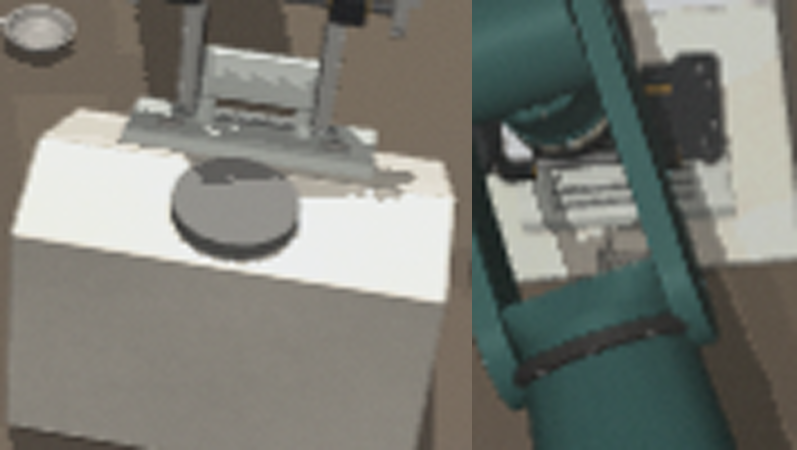

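```bash
cat > p5.py <<'E'
from cam import *
from scipy.spatial.transform import Rotation as R
from scipy.optimize import least_squares
a=load("pics/s5.png");b=load("pics/t5.png");cov,sl=np.load("fit.npy");s0=sl[:3]
S=lambda x,y:(290+(x+.5)/4.5-.5,170+(y+.5)/4.5-.5)
T=lambda x,y:(165+(x-472+.5)/5-.5,165+(y+.5)/5-.5)
obs=[(a,S(126,122),(.055,-.075,.008)),(a,S(121,137),(.055,-.075,0)),(a,S(138,100),(-.055,-.075,.002)),(a,S(375,131),(-.055,.075,.002)),(a,S(379,178),(.055,.075,0)),(a,S(212,47),(-.007,-.035,.055)),(a,S(322,62),(-.007,.035,.055)),
(b,T(734,213),(-.055,-.075,.002)),(b,T(526,231),(-.055,.075,.002))]
Rs=R.from_euler('ZY',[sl[3],-np.deg2rad(35)])
def f(q): 
    O=s0+Rs.apply(q[:3]);r=R.from_euler('ZY',[q[4],-q[3]])
    return np.ravel([proj(s,O+r.apply(np.array(P)))-uv for s,uv,P in obs])
q=least_squares(f,[0,0,0,.5,.1],loss='soft_l1',f_scale=.5);print(q.x[:3],np.rad2deg(q.x[3]),q.x[4],f(q.x).reshape(-1,2).round(1).tolist())
E
python3 p5.py
```

```text
[ 0.00395627 -0.00108947  0.00836791] 28.946374149211138 0.10648255682543134 [[-0.4, 0.9], [0.4, 0.4], [0.9, 0.2], [0.3, 0.6], [-0.8, -0.6], [-0.8, -1.2], [0.1, -1.1], [0.1, -0.0], [-0.2, 0.0]]
```

To row units: -0.003 m / 0.3 = -0.01.

```bash
echo '[{"aperture":0.06,"xyz":[0,0,-0.01]},{"aperture":0.06},{"aperture":0.06}]' > m.json && python3 nudge.py m.json; echo '[{"aperture":0.078},{"aperture":0.078},{"aperture":0.078},{"aperture":0.078},{"aperture":0.078},{"aperture":0.078}]' > m.json && python3 nudge.py m.json; python3 - <<'E'
from cam import *
a=snap("scene","pics/s6.png");b=snap("top","pics/t6.png")
E
for a in "0 0" ".0025 0" ".005 0"; do python3 tgt.py $a 35 0 .042; done
```

```text
time: 12.17
tool_pos: [0.5056, 0.247, 0.1286]
ee_rot: [-3.14, -0.003, 0.105]
wrist_force: [4.1, 4.8, 3.9]
width: 0.0696
finger_force: 30.0
time: 12.67
tool_pos: [0.5042, 0.2458, 0.1275]
ee_rot: [3.141, 0.001, 0.105]
wrist_force: [-0.2, 0.6, -0.5]
width: 0.078
finger_force: 0.0
[0.4915 0.2448 0.1202]
t 12.7667 pos [0.5044 0.246  0.1278] rot [3.1412e+00 6.0000e-04 1.0510e-01] F [-0.5  0.5 -0.3] w 0.0778 ff 0.0
tool d -0.0129 -0.0002 0.0077 turn -0.0
[0.4936 0.245  0.1216]
t 12.7667 pos [0.5044 0.246  0.1278] rot [3.1412e+00 6.0000e-04 1.0510e-01] F [-0.5  0.5 -0.3] w 0.0778 ff 0.0
tool d -0.0109 -0.0002 0.0063 turn -0.0
[0.4956 0.2452 0.123 ]
t 12.7667 pos [0.5044 0.246  0.1278] rot [3.1412e+00 6.0000e-04 1.0510e-01] F [-0.5  0.5 -0.3] w 0.0778 ff 0.0
tool d -0.0088 -0.0002 0.0048 turn -0.0
```

```bash
cat > track.py <<'E'
import sys
exec(open("p5.py").read())
def track(n):
    out=[]
    for s,uv,P in obs:
        c="s" if s is a else "t"
        i0=cv2.resize(s["color"],None,fx=3,fy=3,interpolation=cv2.INTER_CUBIC);i1=cv2.resize(load(f"pics/{c}{n}.png")["color"],None,fx=3,fy=3,interpolation=cv2.INTER_CUBIC)
        p,st,e=cv2.calcOpticalFlowPyrLK(i0,i1,np.float32([[uv]])*3+1,None,winSize=(25,25),maxLevel=2)
        d=(p.ravel()-(np.array(uv)*3+1))/3; out.append(d); print(P,d.round(2),int(st[0,0]),e.ravel().round(1))
    return out
d=track(sys.argv[1]);obs=[(s,np.array(uv)+dd,P) for (s,uv,P),dd in zip(obs,d)]
q2=least_squares(f,q.x,loss='soft_l1',f_scale=.5);print(q2.x[:3].round(4),np.rad2deg(q2.x[3]),q2.x[4],f(q2.x).reshape(-1,2).round(1).tolist())
E
python3 track.py 6
```

```text
[ 0.00395627 -0.00108947  0.00836791] 28.946374149211138 0.10648255682543134 [[-0.4, 0.9], [0.4, 0.4], [0.9, 0.2], [0.3, 0.6], [-0.8, -0.6], [-0.8, -1.2], [0.1, -1.1], [0.1, -0.0], [-0.2, 0.0]]
(0.055, -0.075, 0.008) [ 0.08 -0.1 ] 1 [3.7]
(0.055, -0.075, 0) [ 0.04 -0.  ] 1 [1.]
(-0.055, -0.075, 0.002) [ 0.23 -0.11] 1 [5.2]
(-0.055, 0.075, 0.002) [ 0.22 -0.2 ] 1 [4.3]
(0.055, 0.075, 0) [ 0.02 -0.22] 1 [5.1]
(-0.007, -0.035, 0.055) [-0.87 -0.02] 1 [15.]
(-0.007, 0.035, 0.055) [ 0.3  -0.05] 1 [7.9]
(-0.055, -0.075, 0.002) [ 0.08 -0.08] 1 [2.4]
(-0.055, 0.075, 0.002) [0.05 0.13] 1 [1.7]
[ 0.0041 -0.0011  0.0088] 28.765161172706073 0.11070061239481842 [[-0.4, 1.0], [0.4, 0.4], [0.6, 0.2], [0.1, 0.6], [-0.7, -0.5], [0.1, -1.3], [-0.2, -1.3], [0.1, -0.0], [-0.2, 0.0]]
```

```bash
python3 tgt.py .004 .0084 29 0 .040
```

```text
[0.4947 0.2451 0.1299]
t 12.7667 pos [0.5044 0.246  0.1278] rot [3.1412e+00 6.0000e-04 1.0510e-01] F [-0.5  0.5 -0.3] w 0.0778 ff 0.0
tool d -0.0098 -0.0002 -0.0021 turn -0.0
```

To row units: -0.005 m / 0.3 = -0.0167, -0.002 m / 0.3 = -0.0067.

```bash
echo '[{"aperture":0.078,"xyz":[-0.0167,0,-0.0067]},{"aperture":0.078,"xyz":[-0.0167,0,0]},{"aperture":0.078},{"aperture":0.078},{"aperture":0.06},{"aperture":0.06},{"aperture":0.06},{"aperture":0.06}]' > m.json && python3 nudge.py m.json;  echo '[{"aperture":0.06,"xyz":[0.0083,0,-0.0033]},{"aperture":0.06},{"aperture":0.06}]' > m.json && python3 nudge.py m.json;echo '[{"aperture":0.06,"xyz":[0.0083,0,-0.0033]},{"aperture":0.06},{"aperture":0.06}]' > m.json && python3 nudge.py m.json
```

```text
time: 13.43
tool_pos: [0.4944, 0.246, 0.1302]
ee_rot: [-3.14, 0.0, 0.106]
wrist_force: [-3.1, 3.3, 0.4]
width: 0.0701
finger_force: 30.0
time: 13.68
tool_pos: [0.4952, 0.2456, 0.1307]
ee_rot: [-3.141, 0.005, 0.106]
wrist_force: [-5.6, 2.6, 2.6]
width: 0.0698
finger_force: 30.0
time: 13.93
tool_pos: [0.4958, 0.2454, 0.1313]
ee_rot: [3.141, 0.009, 0.106]
wrist_force: [-9.9, 1.2, 3.8]
width: 0.07
finger_force: 30.0
```

To row units: -0.003 m / 0.3 = -0.01.

```bash
echo '[{"aperture":0.06,"xyz":[0,0,-0.01]},{"aperture":0.06},{"aperture":0.06}]' > m.json && python3 nudge.py m.json;echo '[{"aperture":0.06,"xyz":[0.004,0,-0.0067]},{"aperture":0.06},{"aperture":0.06}]' > m.json && python3 nudge.py m.json;echo '[{"aperture":0.06,"xyz":[0.004,0,-0.0067]},{"aperture":0.06},{"aperture":0.06}]' > m.json && python3 nudge.py m.json
```

```text
time: 14.18
tool_pos: [0.4997, 0.245, 0.1342]
ee_rot: [3.14, 0.001, 0.105]
wrist_force: [0.4, -0.1, -3.3]
width: 0.0697
finger_force: 30.0
time: 14.43
tool_pos: [0.4998, 0.2455, 0.1358]
ee_rot: [3.141, 0.003, 0.105]
wrist_force: [-2.1, 1.3, -5.2]
width: 0.0698
finger_force: 30.0
time: 14.68
tool_pos: [0.4996, 0.2457, 0.1371]
ee_rot: [3.141, 0.007, 0.105]
wrist_force: [-4.7, 0.9, -8.4]
width: 0.0696
finger_force: 30.0
```

```bash
echo '[{"aperture":0.06,"xyz":[0,0,0.01]},{"aperture":0.06},{"aperture":0.06}]' > m.json && python3 nudge.py m.json;echo '[{"aperture":0.06,"xyz":[0.0033,0,0.01]},{"aperture":0.06},{"aperture":0.06}]' > m.json && python3 nudge.py m.json;echo '[{"aperture":0.06,"xyz":[0.0033,0,0.01]},{"aperture":0.06},{"aperture":0.06}]' > m.json && python3 nudge.py m.json
```

```text
time: 14.93
tool_pos: [0.5006, 0.2457, 0.135]
ee_rot: [3.141, 0.004, 0.105]
wrist_force: [-5.2, 0.4, -8.1]
width: 0.0698
finger_force: 30.0
time: 15.18
tool_pos: [0.5012, 0.2458, 0.1338]
ee_rot: [3.141, 0.004, 0.106]
wrist_force: [-9.4, -0.3, -1.1]
width: 0.07
finger_force: 30.0
time: 15.43
tool_pos: [0.5026, 0.2459, 0.1316]
ee_rot: [3.141, 0.002, 0.106]
wrist_force: [-9.9, -0.7, 0.4]
width: 0.0696
finger_force: 30.0
```

To row units: 0.003 m / 0.3 = 0.01.

```bash
echo '[{"aperture":0.06,"xyz":[0,0,0.01]},{"aperture":0.06},{"aperture":0.06}]' > m.json && python3 nudge.py m.json;echo '[{"aperture":0.06,"xyz":[0,0,0.01]},{"aperture":0.06},{"aperture":0.06}]' > m.json && python3 nudge.py m.json; python3 - <<'E'
from cam import *
a=snap("scene","pics/s7.png");b=snap("top","pics/t7.png")
E
python3 track.py 7
```

```text
time: 15.68
tool_pos: [0.5034, 0.2461, 0.129]
ee_rot: [3.141, -0.0, 0.106]
wrist_force: [-8.6, 0.2, 1.2]
width: 0.07
finger_force: 30.0
time: 15.93
tool_pos: [0.5041, 0.2461, 0.1271]
ee_rot: [3.142, -0.002, 0.106]
wrist_force: [-7.4, -0.8, 3.2]
width: 0.0697
finger_force: 30.0
[ 0.00395627 -0.00108947  0.00836791] 28.946374149211138 0.10648255682543134 [[-0.4, 0.9], [0.4, 0.4], [0.9, 0.2], [0.3, 0.6], [-0.8, -0.6], [-0.8, -1.2], [0.1, -1.1], [0.1, -0.0], [-0.2, 0.0]]
(0.055, -0.075, 0.008) [ 0.51 -0.13] 1 [14.4]
(0.055, -0.075, 0) [0.06 0.04] 1 [4.3]
(-0.055, -0.075, 0.002) [2.07 3.92] 1 [25.3]
(-0.055, 0.075, 0.002) [-11.41  -1.92] 1 [23.7]
(0.055, 0.075, 0) [-0.25 -0.25] 1 [8.]
(-0.007, -0.035, 0.055) [-0.52  2.73] 1 [11.8]
(-0.007, 0.035, 0.055) [-1.12  2.5 ] 1 [10.5]
(-0.055, -0.075, 0.002) [-0.53 -3.13] 1 [5.7]
(-0.055, 0.075, 0.002) [-0.87 -2.99] 1 [4.9]
[0.0116 0.0001 0.0036] 35.029912095257025 0.09969872774407769 [[-0.7, 0.8], [0.4, 0.2], [-1.3, 0.1], [11.8, 6.7], [-0.1, -0.2], [0.0, -2.0], [1.5, -1.6], [0.1, 0.2], [0.3, -0.2]]
```

To row units: 0.003 m / 0.3 = 0.01.

```bash
echo '[{"aperture":0.06,"xyz":[0,0,0.01]},{"aperture":0.06},{"aperture":0.06}]' > m.json && python3 nudge.py m.json;echo '[{"aperture":0.06,"xyz":[0,0,0.01]},{"aperture":0.06},{"aperture":0.06}]' > m.json && python3 nudge.py m.json;echo '[{"aperture":0.06,"xyz":[0,0,0.01]},{"aperture":0.06},{"aperture":0.06}]' > m.json && python3 nudge.py m.json
```

```text
time: 16.28
tool_pos: [0.5042, 0.2461, 0.1271]
ee_rot: [-3.141, -0.004, 0.106]
wrist_force: [-11.7, -0.8, 13.3]
width: 0.0698
finger_force: 30.0
time: 16.53
tool_pos: [0.5042, 0.2462, 0.127]
ee_rot: [-3.141, -0.005, 0.106]
wrist_force: [-15.4, -3.6, 22.9]
width: 0.0697
finger_force: 30.0
time: 16.78
tool_pos: [0.5053, 0.2463, 0.1265]
ee_rot: [-3.141, -0.009, 0.106]
wrist_force: [-16.9, -4.7, 30.2]
width: 0.0696
finger_force: 30.0
```

To row units: -0.006 m / 0.3 = -0.02, -0.003 m / 0.3 = -0.01.

```bash
echo '[{"aperture":0.06,"xyz":[-0.01,0,-0.02]},{"aperture":0.06},{"aperture":0.06}]' > m.json && python3 nudge.py m.json;echo '[{"aperture":0.06,"xyz":[-0.0137,0,0.0097]},{"aperture":0.06},{"aperture":0.06}]' > m.json && python3 nudge.py m.json;echo '[{"aperture":0.06,"xyz":[-0.0137,0,0.0097]},{"aperture":0.06},{"aperture":0.06}]' > m.json && python3 nudge.py m.json
```

```text
time: 17.03
tool_pos: [0.504, 0.2463, 0.1258]
ee_rot: [-3.141, -0.009, 0.105]
wrist_force: [-2.7, -0.6, 11.5]
width: 0.0693
finger_force: 30.0
time: 17.28
tool_pos: [0.5003, 0.246, 0.1231]
ee_rot: [-3.14, -0.01, 0.105]
wrist_force: [-3.4, -0.4, 12.7]
width: 0.0698
finger_force: 30.0
time: 17.53
tool_pos: [0.4986, 0.2458, 0.1219]
ee_rot: [-3.14, -0.016, 0.105]
wrist_force: [0.5, -1.1, 15.0]
width: 0.0698
finger_force: 30.0
```

To row units: -0.0041 m / 0.3 = -0.0137, 0.002 m / 0.3 = 0.0067.

```bash
echo '[{"aperture":0.06,"xyz":[-0.0137,0,0.0067]},{"aperture":0.06},{"aperture":0.06}]' > m.json && python3 nudge.py m.json;echo '[{"aperture":0.06,"xyz":[-0.0137,0,0.0067]},{"aperture":0.06},{"aperture":0.06}]' > m.json && python3 nudge.py m.json;echo '[{"aperture":0.06,"xyz":[-0.0137,0,0.0067]},{"aperture":0.06},{"aperture":0.06}]' > m.json && python3 nudge.py m.json
```

```text
time: 17.78
tool_pos: [0.4951, 0.2454, 0.1195]
ee_rot: [-3.14, -0.017, 0.104]
wrist_force: [3.8, 1.2, 11.9]
width: 0.0695
finger_force: 30.0
time: 18.03
tool_pos: [0.4899, 0.2449, 0.1158]
ee_rot: [-3.14, -0.014, 0.104]
wrist_force: [3.9, 0.5, 9.4]
width: 0.0696
finger_force: 30.0
time: 18.28
tool_pos: [0.4895, 0.2449, 0.1157]
ee_rot: [-3.139, -0.023, 0.104]
wrist_force: [9.9, 1.0, 10.4]
width: 0.0699
finger_force: 30.0
```

To row units: -0.0041 m / 0.3 = -0.0137, 0.002 m / 0.3 = 0.0067.

```bash
echo '[{"aperture":0.06,"xyz":[-0.0137,0,0.0067]},{"aperture":0.06},{"aperture":0.06}]' > m.json && python3 nudge.py m.json;echo '[{"aperture":0.06,"xyz":[0.0233,0,-0.01]},{"aperture":0.06},{"aperture":0.085},{"aperture":0.094},{"aperture":0.094},{"aperture":0.094},{"aperture":0.094}]' > m.json && python3 nudge.py m.json; python3 - <<'E'
from cam import *
a=snap("scene","pics/s8.png");b=snap("top","pics/t8.png")
E
python3 track.py 8|tail -10
```

```text
time: 18.53
tool_pos: [0.4887, 0.2448, 0.1156]
ee_rot: [-3.139, -0.031, 0.103]
wrist_force: [14.6, 1.6, 11.7]
width: 0.0694
finger_force: 30.0
time: 19.12
tool_pos: [0.4832, 0.2437, 0.1094]
ee_rot: [3.141, 0.001, 0.105]
wrist_force: [0.3, 0.5, -0.3]
width: 0.0933
finger_force: 0.0
(0.055, -0.075, 0.008) [2.79 0.61] 1 [28.]
(0.055, -0.075, 0) [ 0.59 -0.98] 1 [15.4]
(-0.055, -0.075, 0.002) [11.42  5.44] 1 [40.6]
(-0.055, 0.075, 0.002) [-0.16  2.8 ] 1 [26.3]
(0.055, 0.075, 0) [-0.62 -1.43] 1 [14.3]
(-0.007, -0.035, 0.055) [-1.12  2.09] 1 [17.6]
(-0.007, 0.035, 0.055) [-0.82  1.78] 1 [13.4]
(-0.055, -0.075, 0.002) [0.02 1.73] 1 [9.5]
(-0.055, 0.075, 0.002) [-0.04  1.53] 1 [12.7]
[-0.0097  0.0001  0.0004] 37.48896655732071 0.10536531253211578 [[-2.2, -0.3], [0.7, 0.8], [-10.4, -0.2], [0.1, 2.9], [0.2, 0.2], [0.9, -0.7], [1.1, -0.3], [0.5, -0.1], [0.7, 0.1]]
```

To row units: 0.035 m / 0.3 = 0.1167, -0.03 m / 0.3 = -0.1.

```bash
echo '[{"aperture":0.094,"xyz":[0,0,-0.0333]},{"aperture":0.094,"xyz":[0,0,-0.0667]},{"aperture":0.094,"xyz":[0,0,-0.1]},{"aperture":0.094,"xyz":[0,0,-0.1]},{"aperture":0.094,"xyz":[0,0,-0.1]},{"aperture":0.094,"xyz":[0,0,-0.0667]},{"aperture":0.094,"xyz":[0,0.0667,0]},{"aperture":0.094,"xyz":[0,0.1167,0]},{"aperture":0.094,"xyz":[0,0.1167,0]},{"aperture":0.094,"xyz":[0,0.1167,0]},{"aperture":0.094,"xyz":[0,0.1167,0]},{"aperture":0.094,"xyz":[0,0.1167,0]},{"aperture":0.094,"xyz":[0,0.1167,0]},{"aperture":0.094,"xyz":[0,0.1167,0]},{"aperture":0.094,"xyz":[0,0.0667,0]},{"aperture":0.094},{"aperture":0.094}]' > m.json && python3 nudge.py m.json; cat > fin.py <<'E'
from cam import *
from scipy.spatial.transform import Rotation as R
from scipy.optimize import least_squares
a=snap("scene","pics/s9.png");b=snap("top","pics/t9.png");cov,sl=np.load("fit.npy");Rs=R.from_euler('ZY',[sl[3],-np.deg2rad(35)])
O=[]
for s in (b,a):
    g=cv2.resize(cv2.cvtColor(s["color"],cv2.COLOR_BGR2GRAY),None,fx=4,fy=4,interpolation=cv2.INTER_CUBIC)
    for P in ([(.055,.075,.008),(.055,-.075,.008),(-.055,.075,.002),(-.055,-.075,.002)] if s is b else [(.007,-.035,.055),(.007,.035,.055),(.055,.075,.008),(.055,-.075,.008)]):
        u=proj(s,sl[:3]+Rs.apply(np.array(P)+[-.0095,0,.001]))
        v=cv2.cornerSubPix(g,np.float32([[u*4+1.5]]),(9,9),(-1,-1),(3,50,.01)).ravel()
        print(P,"pred",u.round(1),"found",((v-1.5)/4).round(1)); O.append((s,(v-1.5)/4,P))
def f(q): r=R.from_euler('ZY',[q[4],-q[3]]);return np.ravel([proj(s,sl[:3]+Rs.apply(q[:3])+r.apply(np.array(P)))-uv for s,uv,P in O])
q=least_squares(f,[-.0095,0,0,.61,.105],loss='soft_l1',f_scale=.3);print(q.x.round(4),np.rad2deg(q.x[3]))
for c in((211,166),):pass
E
python3 fin.py
```

```text
time: 20.63
tool_pos: [0.5135, -0.0402, 0.2508]
ee_rot: [-3.141, -0.001, 0.103]
wrist_force: [-0.1, 0.1, 0.3]
width: 0.094
finger_force: 0.0
(0.055, 0.075, 0.008) pred [170.8 185.3] found [171.5 184.5]
(0.055, -0.075, 0.008) pred [213.6 181.6] found [214.  180.6]
(-0.055, 0.075, 0.002) pred [176.  212.7] found [175.5 211.9]
(-0.055, -0.075, 0.002) pred [217.5 209.1] found [218.2 208.7]
(0.007, -0.035, 0.055) pred [336.1 181.5] found [334.9 181.6]
(0.007, 0.035, 0.055) pred [361.3 185. ] found [360.4 184.7]
(0.055, 0.075, 0.008) pred [373.7 205.7] found [373.7 205.7]
(0.055, -0.075, 0.008) pred [318.  197.7] found [318.  197.7]
[-0.0064 -0.0018  0.0015  0.6022  0.1091] 34.50122947750347
```

```bash
python3 -c "
from bench import robot
print(robot.close_job())"
```

```text
the job is handed in; nothing more can be done
None
```

The cover is hung flush on the slope and was pulled about 18 mm down it to a firm stop, then let go and the job handed in; the roller being on the flat face is inferred from the pull force and travel, not seen, and I knocked into no jar, bottle or beaker that I know of but did not re-check their positions.

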